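# Turn over the soldering tile on the stepped hearth

### The arm

A 6-joint arm with a two-finger parallel gripper is mounted at the origin on the work surface. World frame = base frame: x ahead of the robot, y to its left, z up, the work surface at z = 0. Lengths are in m, angles in degrees, forces in N, time in s.
With the tool pointing down it reaches from about 0.375 to 0.9 m from the base axis. Payload 3.1 kg.
Tool frame: the origin (TCP) lies at the very end of the fingers, on their centre line; the grasp point (between the pads) lies grip_point_offset behind it (grip_point_offset is the distance from the TCP to the grasp point, in m); z points along the fingers, y is the line along which they close (so a half turn about z gives the same grasp; the last joint's range is limited). The gripper opens to 87 mm and grips with 3 to 60 N. Pads are 19 mm wide; open, the fingers measure 117 mm over their backs; the gripper's body (75 mm by 190 mm) begins 51 mm behind the grasp point.
Start: joints at [63.856, 30.224, 82.088, -0, 67.689, -10.227], TCP at [0.171, 0.601, 0.192] pointing down, gripper open.
Joint ranges: [-176.69, 176.69], [-43.24, 126.21], [12.49, 139.97], [-82, 262], [0, 151.66], [-163.58, 163.58]. Speed limits (degrees/s): [159.86, 159.86, 180, 180, 180, 180].

### API

Orientations are given as a 3x3 rotation matrix whose columns are the frame's x, y, z axes.
In Python, from rig import * gives the robot as it stands.
- The arm moves only by the tool move_arm, never from a script. Its argument "increments" is a list of rows, each a list of 3 entries, a list of its own where there are three numbers: the shift along the tool's x, y, z in units of 30 mm (1.0 is 30 mm), then the turn, a rotation vector about the tool's x, y, z in units of 120 degrees (1.0 is 120 degrees), then the closure, from 0 (fully open) to 1 (shut). A call has 1 to 20 rows; each row shifts and turns the commanded pose from where the row before left it, along the tool's axes as they then stand; what a row does not reach is not made up. A row lasts 1/12 s, in which the tool goes at most 41.7 mm and 7.16 degrees, less where a joint would pass 70% of its speed; a pose out of reach is approached as far as the arm can. A call with a number of a shift or a turn outside -1 to 1 is refused whole. A call with a gripper value outside its range is refused whole. The fingers move at their own pace and stop on an object; the grip force is fixed at half the most. Time passes only in rows, so rows that do not move let the fingers close. It gives the time, the measured TCP pose, the force, the opening and the grip force at its end, in the units of the state.
- read_state(): the state, without advancing time (a new reading comes with each control period).
- capture(name): name is "side" or "top" or "wrist"; returns a dict with "img" (400x640x3 uint8, red, green, blue), "mtx" (3x3 intrinsics, pixels), "eye" and "rotation" of the camera in the world. Camera axes: x right, y down, z forward; pixel columns grow to the right and rows downward; lengths in m; the calibration is good to about 2 mm. A picture is of the moment at which its call begins. There is no depth.
- hand_in(): hands the job in; it is judged then, once.
Trained networks look in a picture, given as the dict that the camera call returned (one of the last four; its "shot" number tells which), for a name from the list of things; names that differ only in an ending like _2 or _b are one class to them, and where a whole thing is asked for, a point or a joint stands for the part that bears it (a point fixed in the world has none). Each returns a list of dicts, best first, with "confidence" (0 to 1); they miss things now and then, are a little off and sometimes report something else, mostly with a low value. They report only what shows in the picture. A call takes as long as a camera call. They do not tell look-alikes from the thing itself.
- search_frame(picture, label): "extent" ([left, top, right, bottom] as shares, 0 to 1, of the picture: columns of its width, rows of its height, round what is visible of it).
- pinpoint(picture, label): "xy" ([column, row] as shares, 0 to 1, of the picture: columns of its width, rows of its height: a listed point, or the origin of a listed thing).
The state is a dict: "time_s": time; "joint_positions": joint angles; "qvel": joint speeds; "tau": joint torques, N m; "position": TCP position; "tcp_rot": TCP orientation; "force": force on the tool from outside, world axes, zero at the start; "moment": the same for the moment, N m; "opening": opening from 0.0 (shut) to 1.0 (fully open); "grasp_force": force on a finger pad.
Only numpy, scipy, OpenCV 4.12 (cv2) and the standard library are available. Lean on these libraries where they do the work, as an engineer would, in place of code of your own. Each camera call takes 0.05 s, during which the arm holds its last target. There are 200 camera calls.

### The job

Turn the square ceramic soldering tile on the hearth over so that its clean grooved face is up: with the fingertips push it against the low step, tip it up on edge there and let it flop over onto the upper deck, then push it along until it lies flat and flush against the fence at the back of the deck. Never pick the tile up (some part of it always stays down on the hearth), and leave everything else on the hearth and bench where it is.

Things in the scene. Friction and masses are not known exactly. Their poses are not given: they have to be found in the camera images.
- hearth: fixed steel hearth plate in two levels, 200 mm wide (its y). Origin on the bench under the middle of the step line; +x points from the lower floor over the step to the fence, +z up. Lower floor: x from -160 to 0 mm, top 4 mm above the bench. Step: upright face at x = 0, 12 mm high. Upper deck: x from 0 to 125 mm, top 16 mm above the bench. Fence: wall at x = 125 to 135 mm
- step_top (a point): middle of the upper edge of the step (hearth x = 0, y = 0, 16 mm above the bench). The lower floor is bright steel, the upper deck and fence are dark steel
- fence_foot (a point): middle of the foot of the fence's face, at deck level (hearth x = 125 mm, y = 0, 16 mm above the bench). The fence spans the hearth's whole width; its top is 32 mm above the bench
- tile: loose square white ceramic tile, 90 x 90 x 10 mm, sharp-edged, about 0.13 kg. It starts flat on the lower floor, scorched face (dark round marks) up, its +x side facing the step 15 to 50 mm away, up to 0.17 rad out of square. Origin at the centre of the clean grooved face, underneath at the start; +z points to the scorched face (up at the start, down when turned over)
- tile_front (a point): middle (half thickness) of the tile's +x side, which faces the step at the start; it stays at the foot of the step while the tile tips, creeping back from it by up to the tile's thickness, 10 mm
- tile_back (a point): middle (half thickness) of the tile's -x side, away from the step at the start; it rises and ends towards the fence. Fingertips pressed on this side towards the step (5 to 15 N) and moved upward carry it up by friction
- tile_left (a point): middle (half thickness) of the tile's +y side
- tile_right (a point): middle (half thickness) of the tile's -y side
- ring_blank: brass ring blank, 22 mm across, 6 mm high, lying on the left part of the hearth's lower floor; origin under its centre
- offcut: small block of pale firebrick, 22 x 22 x 24 mm, on the right part of the hearth's upper deck; origin under its centre
- flux_jar: round jar, 52 mm across, 75 mm high, on the bench; origin under its centre
- mandrel: upright steel ring mandrel on a round foot 56 mm across, 170 mm high, on the bench; origin under its centre
- dish: white ceramic dish, 84 mm across, 30 mm high, on the bench; origin under its centre
- hammer: hammer lying on the bench, 220 mm long
- graver: hand tool with a handle and thin steel shaft, 160 mm long, lying on the bench
Not all that is in view belongs to the job. What is meant by the tile is not yellow, and is the larger of those in its own colour.

How it is judged:
By the outcome, as a careful person would: the job done as asked, in the order asked, and still so for the second after the job is handed in, with the robot touching nothing.
It also fails if it takes over 51 s, if anything falls off the work surface, if the arm or the gripper's body presses on something with over 40 N, if the wrist force passes 120 N, or if a joint passes its speed limit or range.

## Working session

There is one attempt and no reset: what is moved stays moved. The work goes in short steps, Python scripts to look and compute and a tool call to move; the robot and the scene stay as the last step left them, time stands still between calls to the robot, and variables do not carry over. Pictures are saved under pics/ and viewed, at most 10 in all, crops included, and the job is handed in when it is done.

Besides the shell and the picture viewer there is one more tool, called after "Call:" as name(argument=value, ...) on one line, values as JSON. move_arm: Moves the arm, as the interface text tells. Its arguments: {"type":"object","properties":{"increments":{"type":"array"}},"required":["increments"]}

```bash
mkdir -p pics; cat > h.py <<'E'
from rig import *
import numpy as np, cv2
def ray(p,uv):
    K=np.array(p["mtx"]);R=np.array(p["rotation"])
    d=R@np.linalg.solve(K,[uv[0],uv[1],1.0]); return np.array(p["eye"]),d
def at_z(p,uv,z):
    e,d=ray(p,uv); return e+d*(z-e[2])/d[2]
def proj(p,X):
    c=np.array(p["rotation"]).T@(np.array(X)-np.array(p["eye"])); q=np.array(p["mtx"])@c; return q[:2]/q[2]
def save(p,n,crop=None,scale=1):
    im=p["img"][:,:,::-1]
    if crop: im=im[crop[1]:crop[3],crop[0]:crop[2]]
    cv2.imwrite("pics/"+n+".png",cv2.resize(im,None,fx=scale,fy=scale))
E
python3 - <<'E'
from h import *
s=read_state(); print(s["time_s"],s["position"],s["tcp_rot"],s["force"])
Z=dict(tile=.004,tile_front=.009,tile_back=.009,tile_left=.009,tile_right=.009,step_top=.016,fence_foot=.016,ring_blank=.004,offcut=.016,hearth=0)
for n in("top","side"):
    p=capture(n); save(p,n); print(n,np.round(p["eye"],3))
    for k,z in Z.items():
        for r in pinpoint(p,k)[:3]:
            uv=np.array(r["xy"])*[640,400]; print(k,round(r["confidence"],2),uv.round(),at_z(p,uv,z).round(4))
E
```

```text
0.0 [0.17103031 0.60033165 0.19149494] [[-9.61654234e-01  2.74263134e-01 -9.31777120e-04]
 [ 2.74264460e-01  9.61652434e-01 -1.89775455e-03]
 [ 3.75561625e-04 -2.08053704e-03 -9.99997765e-01]] [ 0.74708021 -0.20040771  0.45205402]
top [ 0.441 -0.003  1.181]
tile 0.81 [366. 220.] [ 0.5543 -0.1297  0.004 ]
tile 0.75 [348. 295.] [ 0.356  -0.0789  0.004 ]
tile 0.59 [401. 298.] [ 0.3465 -0.2192  0.004 ]
tile_front 0.78 [350. 218.] [ 0.5595 -0.0876  0.009 ]
tile_front 0.72 [335. 287.] [ 0.3777 -0.0437  0.009 ]
tile_front 0.72 [413. 287.] [ 0.3748 -0.2511  0.009 ]
tile_back 0.86 [360. 296.] [ 0.355  -0.1089  0.009 ]
tile_back 0.85 [385. 226.] [ 0.5385 -0.1819  0.009 ]
tile_back 0.85 [389. 309.] [ 0.3197 -0.1841  0.009 ]
tile_left 0.81 [366. 240.] [ 0.501  -0.1284  0.009 ]
tile_left 0.66 [392. 286.] [ 0.3787 -0.1954  0.009 ]
tile_left 0.58 [345. 303.] [ 0.3368 -0.0701  0.009 ]
tile_right 0.94 [353. 283.] [ 0.3869 -0.091   0.009 ]
tile_right 0.67 [367. 206.] [ 0.5913 -0.1341  0.009 ]
tile_right 0.67 [414. 315.] [ 0.3034 -0.2511  0.009 ]
step_top 0.62 [340. 217.] [ 0.5618 -0.0593  0.016 ]
fenc
[... 573 characters left out ...]
7  0.009 ]
tile_left 0.92 [374. 161.] [ 0.369  -0.1858  0.009 ]
tile_left 0.91 [399. 183.] [ 0.3298 -0.082   0.009 ]
tile_left 0.64 [332. 182.] [ 0.5114 -0.125   0.009 ]
tile_right 0.92 [390. 147.] [ 0.3023 -0.2418  0.009 ]
tile_right 0.77 [303. 182.] [ 0.5929 -0.1465  0.009 ]
tile_right 0.63 [373. 188.] [ 0.4058 -0.0765  0.009 ]
step_top 0.68 [322. 200.] [ 0.5541 -0.058   0.016 ]
fence_foot 0.55 [327. 238.] [0.5704 0.0755 0.016 ]
fence_foot 0.46 [238. 185.] [ 0.7722 -0.1667  0.016 ]
ring_blank 0.48 [343. 174.] [ 0.4712 -0.1593  0.004 ]
offcut 0.6 [238. 188.] [ 0.773  -0.1535  0.016 ]
offcut 0.53 [290. 221.] [ 6.512e-01 -2.000e-04  1.600e-02]
hearth 0.66 [320. 202.] [ 0.5598 -0.0644  0.    ]
```

```bash
python3 - <<'E'
from h import *
p=capture("top"); save(p,"topc",(270,140,470,330),3)
E
```

```text
(no output)
```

View pics/topc.png

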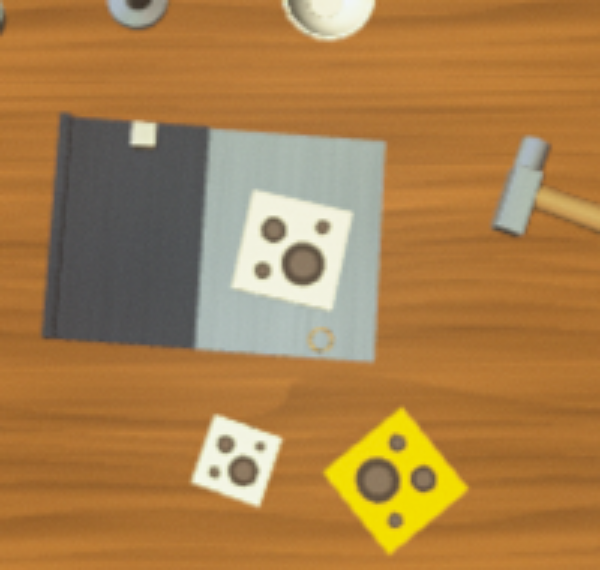

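View pics/side.png

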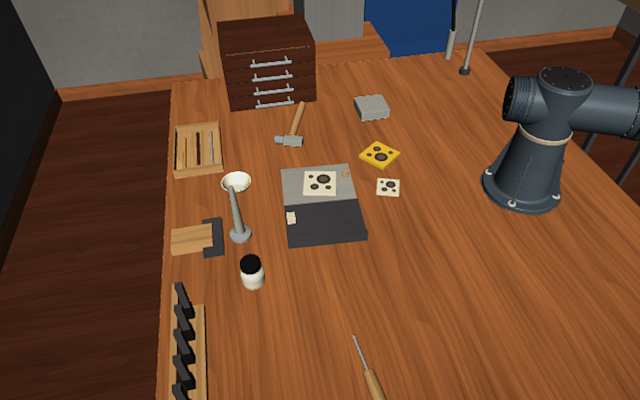

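The image shows three lookalikes. In top view the large white tile on the hearth is at about (367,223), a smaller white one on the bench at (348,293), and a yellow one at (402,300). I choose the one on the hearth because it is white and the larger. Its scorch marks are up, the ring is at (377,253) and the offcut at (318,185).

```bash
cat >> h.py <<'E'
def quad(mask):
    cs,_=cv2.findContours(mask.astype(np.uint8),cv2.RETR_EXTERNAL,cv2.CHAIN_APPROX_NONE)
    c=max(cs,key=cv2.contourArea); return cv2.boxPoints(cv2.minAreaRect(c)),c
E
python3 - <<'E'
from h import *
import rig; print([k for k in dir(rig) if not k.startswith('_')], globals().get("grip_point_offset"))
p=capture("top"); im=p["img"].astype(int)
sub=np.zeros((400,640),bool); sub[175:262,280:402]=1
hsv=cv2.cvtColor(p["img"],cv2.COLOR_RGB2HSV); wood=(hsv[...,1]>110)
m=sub&~wood
b,c=quad(m)
print("hearth",[at_z(p,q,.006).round(4) for q in b])
t=sub&(im.min(2)>200); t[:,:335]=0
b,c=quad(t); P=np.array([at_z(p,q,.014) for q in b]);print("tile",P.round(4),P.mean(0).round(4), np.linalg.norm(np.diff(P,axis=0),axis=1))
dark=sub&(im.max(2)<110)&~wood; dark[:,345:]=0
# step line: transition per row
pts=[]
for r in range(186,255,3):
    g=im[r,325:350].sum(1).astype(float); d=np.diff(g); k=int(np.argmax(d)); 
    w=np.clip(d[max(0,k-2):k+3],0,None); u=325+.5+(np.arange(max(0,k-2),k-2+5 if k>=2 else len(w))*w).sum()/w.sum(); pts.append(at_z(p,(u,r),.016)[:2])
pts=np.array(pts); f=np.polyfit(pts[:,0],pts[:,1],1); print("step y=",f,"angle",np.degrees(np.arctan(f[0])), "resid",np.std(pts[:,1]-np.polyval(f,pts[:,0])))
E
```

```text
['PlanningError', 'capture', 'grip_point_offset', 'hand_in', 'pinpoint', 'read_state', 'search_frame'] 0.0187
hearth [array([0.471 , 0.0915, 0.006 ]), array([0.6732, 0.0751, 0.006 ]), array([ 0.6454, -0.2265,  0.006 ]), array([ 0.4444, -0.2037,  0.006 ])]
tile [[ 0.5137 -0.0781  0.014 ]
 [ 0.6007 -0.0992  0.014 ]
 [ 0.5798 -0.188   0.014 ]
 [ 0.4932 -0.1662  0.014 ]] [ 0.5468 -0.1329  0.014 ] [0.08949725 0.09129293 0.08930144]
step y= [-0.08413487 -0.00523934] angle -4.80924672794536 resid 0.00018639506153062676
```

Call:
move_arm(increments=[[[0,0,0],[0,0,0.0548],0.5],[[0,0,0],[0,0,0.0548],0.5],[[0,0,0],[0,0,0.0548],0.5],[[0,0,0],[0,0,0.0548],0.5],[[0,0,0],[0,0,0.0548],0.5],[[0,0,0],[0,0,0.0548],0.5],[[0,0,0],[0,0,0.0548],0.5],[[0,0,0],[0,0,0.0548],0.5],[[0,0,0],[0,0,0.0548],0.5],[[0,0,0],[0,0,0.0548],0.5],[[0,0,0],[0,0,0.0548],0.5],[[0,0,0],[0,0,0.0548],0.5]])

```text
time_s: 2.2
position: [0.1714, 0.601, 0.1924]
tcp_rot: [[0.09, 0.996, -0.0], [0.996, -0.09, -0.0], [-0.0, -0.0, -1.0]]
force: [0.0, 0.1, 0.2]
opening: 0.505
grasp_force: 0.0
```

Call:
move_arm(increments=[[[-0.86,0.6,0],[0,0,0],0.5],[[-0.86,0.6,0],[0,0,0],0.5],[[-0.86,0.6,0],[0,0,0],0.5],[[-0.86,0.6,0],[0,0,0],0.5],[[-0.86,0.6,0],[0,0,0],0.5],[[-0.86,0.6,0],[0,0,0],0.5],[[-0.86,0.6,0],[0,0,0],0.5],[[-0.86,0.6,0],[0,0,0],0.5],[[-0.86,0.6,0],[0,0,0],0.5],[[-0.86,0.6,0],[0,0,0],0.5],[[-0.86,0.4,0],[0,0,0],0.5],[[-0.86,0.4,0],[0,0,0],0.5],[[-0.86,0.4,0],[0,0,0],0.5],[[-0.86,0.4,0],[0,0,0],0.5],[[-0.86,0.4,0],[0,0,0],0.5],[[-0.86,0.4,0],[0,0,0],0.5],[[-0.86,0.4,0],[0,0,0],0.5],[[-0.86,0.4,0],[0,0,0],0.5],[[-0.86,0.4,0],[0,0,0],0.5],[[-0.86,0.4,0],[0,0,0],0.5]])

```text
time_s: 3.87
position: [0.4273, 0.0602, 0.1927]
tcp_rot: [[0.084, 0.996, 0.001], [0.996, -0.084, -0.0], [0.0, 0.001, -1.0]]
force: [-0.9, 0.1, -0.3]
opening: 0.499
grasp_force: 0.0
```

```bash
cat >> h.py <<'E'
O=np.array([.5594,-.0523,0]);a=np.radians(85.19);u=np.array([np.cos(a),np.sin(a),0]);v=np.array([-np.sin(a),np.cos(a),0])
def H(X): d=np.asarray(X)-O; return np.array([d@u,d@v,d[2]])
def st():
    s=read_state(); R=np.array(s["tcp_rot"]); print("t",round(s["time_s"],2),"pos",np.round(s["position"],4),"hearth mm",(H(s["position"])*1e3).round(1),"xang",np.degrees(np.arctan2(R[1,0],R[0,0])).round(2),"z",R[:,2].round(3),"F",np.round(s["force"],1),"F_h",round(float(np.dot(s["force"],u)),1),"op",round(s["opening"],2)); return s
E
python3 -c "
from h import *
st()"
```

```text
t 3.87 pos [0.4273 0.0602 0.1927] hearth mm [101.  141.  192.7] xang 85.16 z [ 0.001 -0.    -1.   ] F [-0.9  0.1 -0.3] F_h 0.0 op 0.5
```

Call:
move_arm(increments=[[[-0.85,0.45,0],[0,0,0],0.5],[[-0.85,0.45,0],[0,0,0],0.5],[[-0.85,0.45,0],[0,0,0],0.5],[[-0.85,0.45,0],[0,0,0],0.5],[[-0.85,0.45,0],[0,0,0],0.5],[[-0.85,0.45,0],[0,0,0],0.5],[[-0.85,0.45,0],[0,0,0],0.5],[[-0.85,0.45,0],[0,0,0],0.5],[[-0.85,0.45,0],[0,0,0],0.5],[[-0.85,0.45,0],[0,0,0],0.5],[[0,0,0],[0,0,0],0.5]])

```text
time_s: 4.78
position: [0.5431, -0.2099, 0.1928]
tcp_rot: [[0.088, 0.996, 0.005], [0.996, -0.088, -0.005], [-0.004, 0.005, -1.0]]
force: [1.7, 0.1, -1.0]
opening: 0.501
grasp_force: 0.0
```

```bash
python3 - <<'E'
from h import *
st(); p=capture("wrist"); save(p,"w1"); print(np.round(p["eye"],3))
im=p["img"].astype(int)
Z=dict(tile_front=.009,tile_back=.009,tile_left=.009,tile_right=.009,step_top=.016,ring_blank=.004)
for k,z in Z.items():
    for r in pinpoint(p,k)[:2]:
        uv=np.array(r["xy"])*[640,400]; print(k,round(r["confidence"],2),uv.round(),(H(at_z(p,uv,z))*1e3).round(1))
E
```

```text
t 4.78 pos [ 0.5431 -0.2099  0.1928] hearth mm [-158.4    3.1  192.8] xang 84.97 z [ 0.005 -0.005 -1.   ] F [ 1.7  0.1 -1. ] F_h 0.2 op 0.5
[ 0.55  -0.13   0.385]
tile_front 0.91 [149.  45.] [-10.7 184.2   9. ]
tile_front 0.87 [186. 218.] [-211.2  168.7    9. ]
tile_back 0.89 [129. 172.] [-150.8  231.5    9. ]
tile_back 0.68 [146. 103.] [-70.6 197.6   9. ]
tile_left 0.89 [180. 169.] [-147.8  168.2    9. ]
tile_left 0.88 [119.  66.] [-31.3 220.4   9. ]
tile_right 0.75 [138. 216.] [-207.5  229.8    9. ]
tile_right 0.61 [353. 117.] [-87.6 -40.5   9. ]
step_top 0.67 [320.  32.] [-0.1 -1.9 16. ]
ring_blank 0.47 [251. 136.] [-108.6   80.8    4. ]
```

View pics/w1.png

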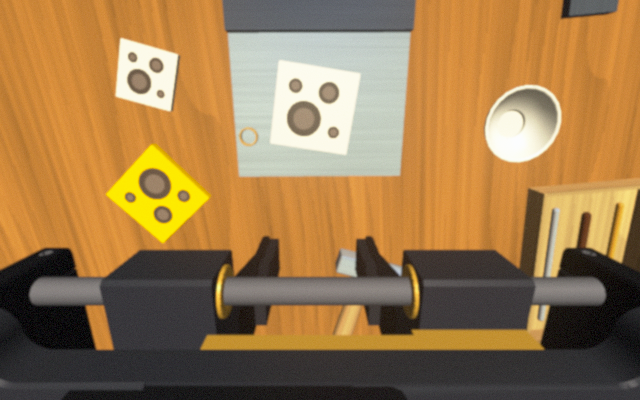

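Call:
move_arm(increments=[[[0,0,0.9],[0,0,0],0.5],[[0,0,0.9],[0,0,0],0.5],[[0,0,0.9],[0,0,0],0.5],[[0,0,0.9],[0,0,0],0.5],[[0,0,0.9],[0,0,0],0.5],[[0,0,0.8],[0,0,0],0.5],[[0,0,0.5],[0,0,0],0.5],[[0,0,0.25],[0,0,0],0.5],[[0,0,0],[0,0,0],0.5],[[0,0,0],[0,0,0],0.5]])

```text
time_s: 5.97
position: [0.5402, -0.2036, 0.0113]
tcp_rot: [[0.084, 0.997, 0.0], [0.997, -0.084, -0.0], [-0.0, 0.0, -1.0]]
force: [1.1, 0.1, 0.7]
opening: 0.5
grasp_force: 0.0
```

```bash
python3 -c "
from h import *
st()"
```

```text
t 5.97 pos [ 0.5402 -0.2036  0.0113] hearth mm [-152.3    6.5   11.3] xang 85.21 z [ 0. -0. -1.] F [1.1 0.1 0.7] F_h 0.2 op 0.5
```

Call:
move_arm(increments=[[[0,0,0.1],[0,0,0],0.5],[[0.15,0,0],[0,0,0],0.5],[[0.15,0,0],[0,0,0],0.5],[[0.15,0,0],[0,0,0],0.5],[[0.15,0,0],[0,0,0],0.5],[[0.15,0,0],[0,0,0],0.5],[[0.15,0,0],[0,0,0],0.5],[[0.15,0,0],[0,0,0],0.5],[[0.15,0,0],[0,0,0],0.5],[[0.15,0,0],[0,0,0],0.5],[[0.1,0,0],[0,0,0],0.5],[[0.1,0,0],[0,0,0],0.5],[[0,0,0],[0,0,0],0.5]])

```text
time_s: 7.05
position: [0.5437, -0.1568, 0.0079]
tcp_rot: [[0.084, 0.997, -0.0], [0.997, -0.084, 0.0], [0.0, -0.0, -1.0]]
force: [0.1, -0.0, -0.6]
opening: 0.503
grasp_force: 0.0
```

```bash
python3 - <<'E'
from h import *
st(); p=capture("wrist"); save(p,"w2"); q=capture("side"); save(q,"s2",(260,130,400,250),4)
E
```

```text
t 7.05 pos [ 0.5437 -0.1568  0.0079] hearth mm [-105.5    6.9    7.9] xang 85.21 z [-0.  0. -1.] F [ 0.1 -0.  -0.6] F_h -0.0 op 0.5
```

View pics/w2.png

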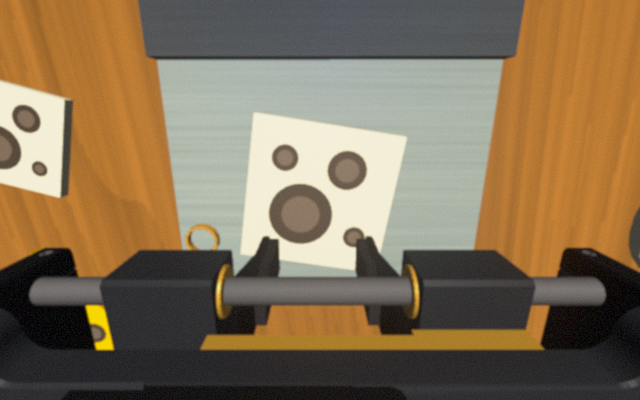

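```bash
python3 - <<'E'
from h import *
p=capture("wrist"); P=np.array(read_state()["position"])
print("tcp px",proj(p,P),"eye H",H(p["eye"])*1e3)
for c in [(253,112),(406,136),(380,270),(241,253)]: print(c,(H(at_z(p,c,.014))*1e3).round(1))
for c in [(148,58),(516,58)]: print(c,(H(at_z(p,c,.016))*1e3).round(1))
for yy in(-22,22,-37,37): 
  for dx in(-10,10): print(yy,dx,proj(p,P+dx*1e-3*u+yy*1e-3*v).round())
E
```

```text
tcp px [316.20344646 235.35182811] eye H [-26.63493988   5.81306306 200.49663204]
(253, 112) [-27.5  42.8  14. ]
(406, 136) [-41.  -46.2  14. ]
(380, 270) [-128.6  -35.9   14. ]
(241, 253) [-116.2   55.9   14. ]
(148, 58) [ 0.7 97.7 16. ]
(516, 58) [   0.6 -101.9   16. ]
-22 -10 [349. 249.]
-22 10 [350. 221.]
22 -10 [284. 249.]
22 10 [283. 221.]
-37 -10 [371. 249.]
-37 10 [373. 221.]
37 -10 [261. 249.]
37 10 [260. 221.]
```

View pics/s2.png

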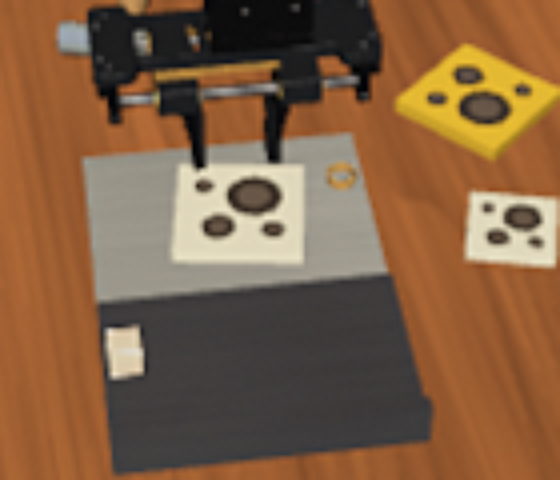

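```bash
python3 - <<'E'
from h import *
w=capture("wrist"); s=capture("side"); t=capture("top")
P=np.array(read_state()["position"])
for nm,a,b in(("R",(365,240),(310,171.75)),("L",(270,240),(328,170.5))):
    e1,d1=ray(w,a);e2,d2=ray(s,b)
    A=np.c_[d1,-d2]; k=np.linalg.lstsq(A,e2-e1,rcond=None)[0]; x=e1+k[0]*d1; y=e2+k[1]*d2
    print(nm,(H((x+y)/2)*1e3).round(1),"gap",np.linalg.norm(x-y)*1e3)
for yy in(-30,30): print("side pred tip",proj(s,P+yy*1e-3*v))
for c in [(178,165),(305,165),(302,263),(172,261)]: print("side tile",(H(at_z(s,(260+c[0]/4,130+c[1]/4),.014))*1e3).round(1))
b,c=quad((t["img"].min(2)>200)&(np.add.outer(np.zeros(400),np.arange(640))>335)&(np.add.outer(np.arange(400),np.zeros(640))<262)&(np.add.outer(np.arange(400),np.zeros(640))>190))
print("top",[(H(at_z(t,q,.014))*1e3).round(1) for q in b])
E
```

```text
R [-95.1 -19.6  40.9] gap 2.0556662100985728
L [-97.4  32.5  36.7] gap 0.30905394965165156
side pred tip [308.27076361 177.71102266]
side pred tip [329.03171988 175.76485547]
side tile [-128.7  -31.7   14. ]
side tile [-116.1   59.    14. ]
side tile [-17.5  42.   14. ]
side tile [-31.5 -45.6  14. ]
top [array([-29.9,  23.5,  14. ]), array([-41.9, -47. ,  14. ]), array([-74.5, -41.6,  14. ]), array([-62.3,  28.8,  14. ])]
```

```bash
python3 - <<'E'
from h import *
w=capture("wrist"); s=capture("side")
a=cv2.resize(w["img"][215:335,225:405,::-1],None,fx=4,fy=4,interpolation=cv2.INTER_CUBIC)
b=cv2.resize(s["img"][140:185,290:350,::-1],(720,540)[:2],interpolation=cv2.INTER_CUBIC)[:,:720]
im=np.zeros((600,800,3),np.uint8); a=cv2.resize(a,(400,267)); b=cv2.resize(b,(400,300)); im[:267,:400]=a; im[:300,400:]=b
c=cv2.resize(w["img"][225:285,330:410,::-1],(400,300),interpolation=cv2.INTER_CUBIC); im[300:,:400]=c
cv2.imwrite("pics/f.png",im)
st()
E
```

```text
t 7.45 pos [ 0.5439 -0.1578  0.008 ] hearth mm [-106.4    6.6    8. ] xang 85.15 z [ 0. -0. -1.] F [0.6 0.1 0.1] F_h 0.2 op 0.5
```

View pics/f.png

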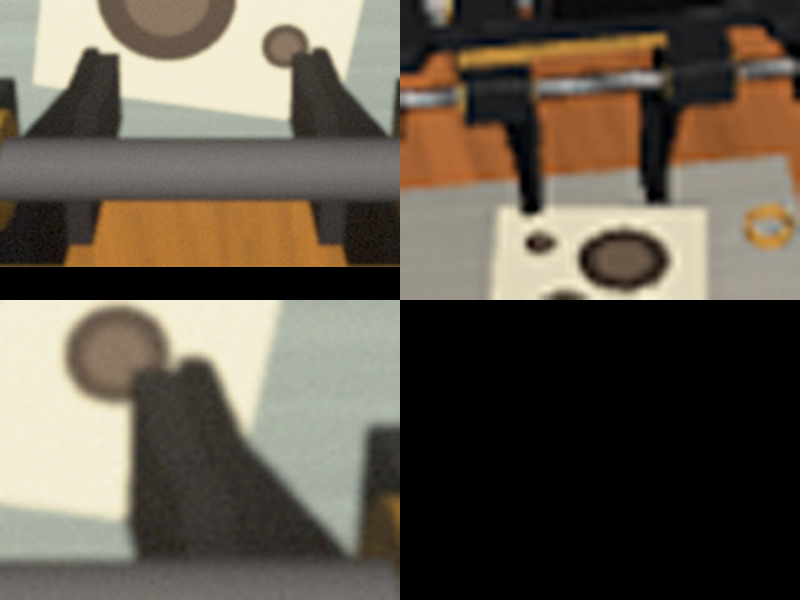

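The tips hang about 30 mm above the reported TCP, and the tile hasn't moved. I'll back off and feel for the floor by force.

Call:
move_arm(increments=[[[-0.5,0,0],[0,0,0],0.5],[[-0.5,0,0],[0,0,0],0.5],[[-0.6,0,0],[0,0,0],0.5],[[0,0,0.2],[0,0,0],0.5],[[0,0,0.2],[0,0,0],0.5],[[0,0,0.2],[0,0,0],0.5],[[0,0,0],[0,0,0],0.5],[[0,0,0],[0,0,0],0.5]])

```text
time_s: 8.12
position: [0.539, -0.2044, -0.0109]
tcp_rot: [[0.084, 0.996, -0.002], [0.996, -0.084, 0.001], [0.001, -0.002, -1.0]]
force: [0.5, -0.6, 0.7]
opening: 0.502
grasp_force: 0.0
```

```bash
python3 - <<'E'
from h import *
st()
w=capture("wrist");s=capture("side")
save(w,"w3",(225,200,405,300),1); cv2.imwrite("pics/w3.png",np.vstack([cv2.resize(w["img"][215:305,225:405,::-1],(560,280)),cv2.resize(s["img"][135:200,290:350,::-1],(277,300)).repeat(1,0) if 0 else cv2.resize(s["img"][140:185,260:350,::-1],(560,280))]))
E
```

```text
t 8.12 pos [ 0.539  -0.2044 -0.0109] hearth mm [-153.3    7.6  -10.9] xang 85.2 z [-0.002  0.001 -1.   ] F [ 0.5 -0.6  0.7] F_h -0.5 op 0.5
```

View pics/w3.png

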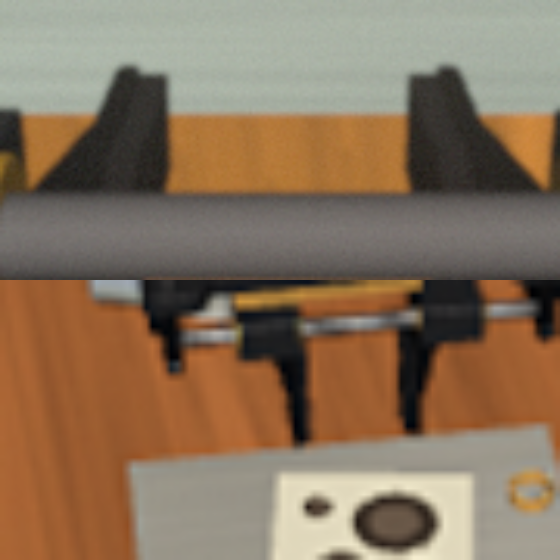

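Call:
move_arm(increments=[[[0,0,0.2],[0,0,0],0.5],[[0,0,0.05],[0,0,0],0.5],[[0,0,0.05],[0,0,0],0.5],[[0,0,0.05],[0,0,0],0.5],[[0,0,0],[0,0,0],0.5]])

```text
time_s: 8.63
position: [0.5396, -0.2052, -0.0208]
tcp_rot: [[0.084, 0.996, -0.0], [0.996, -0.084, 0.0], [0.0, -0.0, -1.0]]
force: [-0.8, 0.5, -0.1]
opening: 0.497
grasp_force: 0.0
```

Call:
move_arm(increments=[[[0,0,0.07],[0,0,0],0.5],[[0,0,0],[0,0,0],0.5]])

```text
time_s: 8.8
position: [0.5397, -0.2053, -0.0229]
tcp_rot: [[0.084, 0.996, -0.0], [0.996, -0.084, 0.0], [0.0, -0.0, -1.0]]
force: [-0.7, -0.1, -0.2]
opening: 0.498
grasp_force: 0.0
```

Call:
move_arm(increments=[[[0,0,0.07],[0,0,0],0.5],[[0,0,0],[0,0,0],0.5]])

```text
time_s: 8.97
position: [0.5396, -0.2053, -0.025]
tcp_rot: [[0.084, 0.996, -0.0], [0.996, -0.084, 0.0], [0.0, -0.0, -1.0]]
force: [-0.2, -0.3, 0.5]
opening: 0.5
grasp_force: 0.0
```

Call:
move_arm(increments=[[[0,0,0.04],[0,0,0],0.5],[[0,0,0],[0,0,0],0.5]])

```text
time_s: 9.13
position: [0.5399, -0.2054, -0.0257]
tcp_rot: [[0.084, 0.996, 0.0], [0.996, -0.084, -0.0], [-0.0, 0.0, -1.0]]
force: [-0.3, -0.8, 2.8]
opening: 0.502
grasp_force: 1.3
```

Call:
move_arm(increments=[[[0,0,0.04],[0,0,0],0.5],[[0,0,0],[0,0,0],0.5]])

```text
time_s: 9.3
position: [0.5399, -0.2054, -0.0257]
tcp_rot: [[0.084, 0.996, 0.0], [0.996, -0.084, -0.0], [-0.0, 0.0, -1.0]]
force: [-1.0, 1.0, 10.6]
opening: 0.497
grasp_force: 5.3
```

Call:
move_arm(increments=[[[0,0,0.04],[0,0,0],0.5],[[0,0,0],[0,0,0],0.5]])

```text
time_s: 9.47
position: [0.5399, -0.2055, -0.0258]
tcp_rot: [[0.084, 0.996, 0.0], [0.996, -0.084, -0.0], [-0.0, 0.001, -1.0]]
force: [-3.0, 0.8, 17.6]
opening: 0.499
grasp_force: 9.1
```

Call:
move_arm(increments=[[[0,0,-0.19],[0,0,0],0.5],[[0.15,0,0],[0,0,0],0.5],[[0.15,0,0],[0,0,0],0.5],[[0.15,0,0],[0,0,0],0.5],[[0.15,0,0],[0,0,0],0.5],[[0.15,0,0],[0,0,0],0.5],[[0.15,0,0],[0,0,0],0.5],[[0.15,0,0],[0,0,0],0.5],[[0.15,0,0],[0,0,0],0.5],[[0.15,0,0],[0,0,0],0.5],[[0.15,0,0],[0,0,0],0.5],[[0.1,0,0],[0,0,0],0.5],[[0.05,0,0],[0,0,0],0.5],[[0,0,0],[0,0,0],0.5]])

```text
time_s: 10.63
position: [0.5438, -0.1554, -0.0227]
tcp_rot: [[0.084, 0.996, -0.0], [0.996, -0.084, 0.0], [0.0, -0.001, -1.0]]
force: [-0.2, 0.1, 0.3]
opening: 0.505
grasp_force: 0.0
```

```bash
python3 - <<'E'
from h import *
st()
w=capture("wrist");s=capture("side"); 
cv2.imwrite("pics/w4.png",np.hstack([cv2.resize(w["img"][40:310,140:530,::-1],(480,332)),cv2.resize(s["img"][140:240,270:370,::-1],(332,332))])[:,:800])
E
```

```text
t 10.63 pos [ 0.5438 -0.1554 -0.0227] hearth mm [-104.1    6.9  -22.7] xang 85.19 z [-0.  0. -1.] F [-0.2  0.1  0.3] F_h 0.1 op 0.51
```

View pics/w4.png

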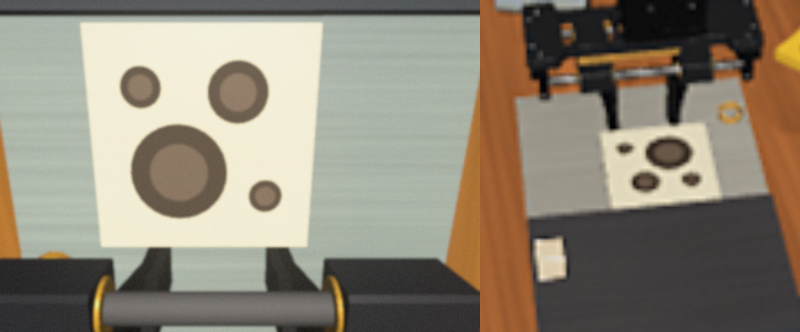

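The tile is squared up, with its front edge a few mm from the step. Next I press it home.

Call:
move_arm(increments=[[[0.08,0,0],[0,0,0],0.5],[[0.07,0,0],[0,0,0],0.5],[[0,0,0],[0,0,0],0.5]])

```text
time_s: 10.98
position: [0.5445, -0.1514, -0.0226]
tcp_rot: [[0.084, 0.996, 0.0], [0.996, -0.084, -0.0], [-0.0, 0.0, -1.0]]
force: [-0.3, 0.2, 1.0]
opening: 0.498
grasp_force: 0.1
```

Call:
move_arm(increments=[[[0.05,0,0],[0,0,0],0.5],[[0,0,0],[0,0,0],0.5]])

```text
time_s: 11.15
position: [0.5447, -0.1512, -0.0225]
tcp_rot: [[0.083, 0.997, 0.001], [0.997, -0.083, -0.002], [-0.002, 0.001, -1.0]]
force: [-1.3, -4.5, -0.3]
opening: 0.5
grasp_force: 2.3
```

Call:
move_arm(increments=[[[0.04,0,0],[0,0,0],0.5],[[0,0,-0.08],[0,0,0],0.5],[[0.0,0,-0.17],[0,0,0],0.5],[[0.01,0,-0.17],[0,0,0],0.5],[[0,0,-0.08],[0,0,0],0.5],[[0,0,0],[0,0,0],0.5]])

```text
time_s: 11.65
position: [0.545, -0.1504, -0.0069]
tcp_rot: [[0.083, 0.997, 0.001], [0.997, -0.083, -0.003], [-0.003, 0.001, -1.0]]
force: [-2.0, -6.6, 0.1]
opening: 0.502
grasp_force: 3.1
```

```bash
python3 - <<'E'
from h import *
st()
w=capture("wrist");s=capture("side"); 
cv2.imwrite("pics/w5.png",np.hstack([cv2.resize(w["img"][40:310,140:530,::-1],(480,332)),cv2.resize(s["img"][140:240,270:370,::-1],(332,332))])[:,:800])
E
```

```text
t 11.65 pos [ 0.545  -0.1504 -0.0069] hearth mm [-99.    6.1  -6.9] xang 85.24 z [ 0.001 -0.003 -1.   ] F [-2.  -6.6  0.1] F_h -6.7 op 0.5
```

View pics/w5.png

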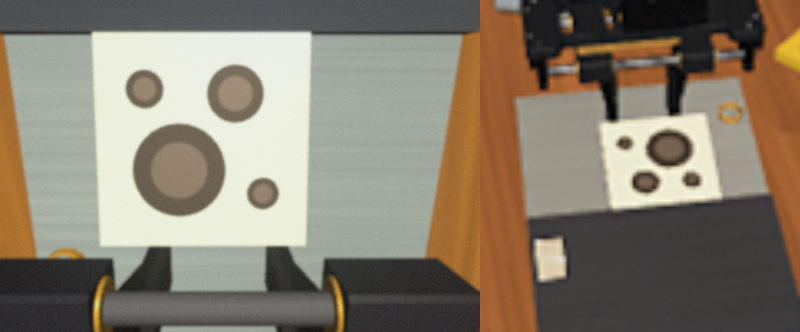

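The tile is rising: its back edge moved up in the side view and the 6.7 N push is holding. I continue along the arc.

Call:
move_arm(increments=[[[0.05,0,-0.16],[0,0,0],0.5],[[0.04,0,-0.16],[0,0,0],0.5],[[0.04,0,-0.16],[0,0,0],0.5],[[0.06,0,-0.15],[0,0,0],0.5],[[0.06,0,-0.15],[0,0,0],0.5],[[0.06,0,-0.15],[0,0,0],0.5]])

```text
time_s: 12.25
position: [0.5459, -0.1422, 0.0212]
tcp_rot: [[0.083, 0.997, 0.001], [0.997, -0.083, -0.005], [-0.004, 0.002, -1.0]]
force: [-2.4, -7.3, 3.2]
opening: 0.502
grasp_force: 4.2
```

```bash
python3 -c "
from h import *
st()"
```

```text
t 12.25 pos [ 0.5459 -0.1422  0.0212] hearth mm [-90.7   5.9  21.2] xang 85.26 z [ 0.001 -0.005 -1.   ] F [-2.4 -7.3  3.2] F_h -7.5 op 0.5
```

Call:
move_arm(increments=[[[0.09,0,-0.135],[0,0,0],0.5],[[0.09,0,-0.135],[0,0,0],0.5],[[0.09,0,-0.135],[0,0,0],0.5],[[0.11,0,-0.12],[0,0,0],0.5],[[0.11,0,-0.12],[0,0,0],0.5],[[0.11,0,-0.12],[0,0,0],0.5]])

```text
time_s: 12.75
position: [0.5479, -0.1235, 0.0445]
tcp_rot: [[0.083, 0.997, 0.002], [0.997, -0.083, -0.004], [-0.003, 0.003, -1.0]]
force: [-1.5, -5.5, 4.4]
opening: 0.5
grasp_force: 3.1
```

```bash
python3 -c "
from h import *
st()"
```

```text
t 12.75 pos [ 0.5479 -0.1235  0.0445] hearth mm [-71.9   5.5  44.5] xang 85.22 z [ 0.002 -0.004 -1.   ] F [-1.5 -5.5  4.4] F_h -5.6 op 0.5
```

Call:
move_arm(increments=[[[0.135,0,-0.085],[0,0,0],0.5],[[0.135,0,-0.085],[0,0,0],0.5],[[0.135,0,-0.09],[0,0,0],0.5],[[0.15,0,-0.065],[0,0,0],0.5],[[0.15,0,-0.065],[0,0,0],0.5],[[0.15,0,-0.065],[0,0,0],0.5]])

```text
time_s: 13.25
position: [0.5504, -0.0979, 0.059]
tcp_rot: [[0.083, 0.997, 0.003], [0.997, -0.083, -0.004], [-0.004, 0.004, -1.0]]
force: [-2.1, -4.2, 10.5]
opening: 0.5
grasp_force: 5.4
```

```bash
python3 -c "
from h import *
st()"
```

```text
t 13.25 pos [ 0.5504 -0.0979  0.059 ] hearth mm [-46.1   5.1  59. ] xang 85.23 z [ 0.003 -0.004 -1.   ] F [-2.1 -4.2 10.5] F_h -4.4 op 0.5
```

Call:
move_arm(increments=[[[0.16,0,-0.045],[0,0,0],0.5],[[0.16,0,-0.045],[0,0,0],0.5],[[0.16,0,-0.04],[0,0,0],0.5],[[0.17,0,-0.02],[0,0,0],0.5],[[0.17,0,-0.015],[0,0,0],0.5],[[0.17,0,-0.01],[0,0,0],0.5]])

```text
time_s: 13.75
position: [0.5529, -0.0664, 0.0641]
tcp_rot: [[0.084, 0.996, 0.003], [0.996, -0.084, -0.001], [-0.001, 0.003, -1.0]]
force: [-0.5, -0.3, 9.7]
opening: 0.502
grasp_force: 4.8
```

```bash
python3 -c "
from h import *
st()"
```

```text
t 13.75 pos [ 0.5529 -0.0664  0.0641] hearth mm [-14.6   5.3  64.1] xang 85.16 z [ 0.003 -0.001 -1.   ] F [-0.5 -0.3  9.7] F_h -0.4 op 0.5
```

Call:
move_arm(increments=[[[0.17,0,0],[0,0,0],0.5],[[0.17,0,0],[0,0,0],0.5],[[0.17,0,0.02],[0,0,0],0.5],[[0.17,0,0.03],[0,0,0],0.5],[[0.17,0,0.04],[0,0,0],0.5],[[0.1,0,0],[0,0,0],0.5]])

```text
time_s: 14.25
position: [0.5553, -0.0369, 0.0609]
tcp_rot: [[0.085, 0.996, 0.004], [0.996, -0.085, 0.0], [0.001, 0.003, -1.0]]
force: [1.0, 1.0, 3.4]
opening: 0.501
grasp_force: 1.5
```

```bash
python3 - <<'E'
from h import *
st()
w=capture("wrist");s=capture("side"); 
cv2.imwrite("pics/w6.png",np.hstack([cv2.resize(w["img"][0:310,90:550,::-1],(445,300)),cv2.resize(s["img"][140:240,270:370,::-1],(300,300))])[:,:800])
E
```

```text
t 14.25 pos [ 0.5553 -0.0369  0.0609] hearth mm [15.   5.4 60.9] xang 85.15 z [ 0.004  0.    -1.   ] F [1.  1.  3.4] F_h 1.1 op 0.5
```

View pics/w6.png

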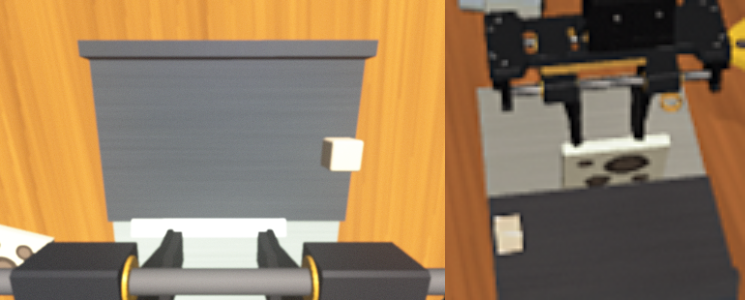

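Call:
move_arm(increments=[[[0.17,0,0.02],[0,0,0],0.5],[[0.17,0,0.03],[0,0,0],0.5],[[0.17,0,0.04],[0,0,0],0.5],[[0.17,0,0.05],[0,0,0],0.5],[[0,0,0],[0,0,0],0.5]])

```text
time_s: 14.77
position: [0.5547, -0.0163, 0.0544]
tcp_rot: [[0.083, 0.997, -0.002], [0.997, -0.083, 0.001], [0.001, -0.002, -1.0]]
force: [-0.4, 0.1, -0.3]
opening: 0.499
grasp_force: 0.0
```

```bash
python3 - <<'E'
from h import *
st()
w=capture("wrist");s=capture("side"); 
cv2.imwrite("pics/w7.png",np.hstack([cv2.resize(w["img"][0:310,90:550,::-1],(445,300)),cv2.resize(s["img"][140:240,270:370,::-1],(300,300))])[:,:800])
E
```

```text
t 14.77 pos [ 0.5547 -0.0163  0.0544] hearth mm [35.5  7.7 54.4] xang 85.23 z [-0.002  0.001 -1.   ] F [-0.4  0.1 -0.3] F_h 0.1 op 0.5
```

View pics/w7.png

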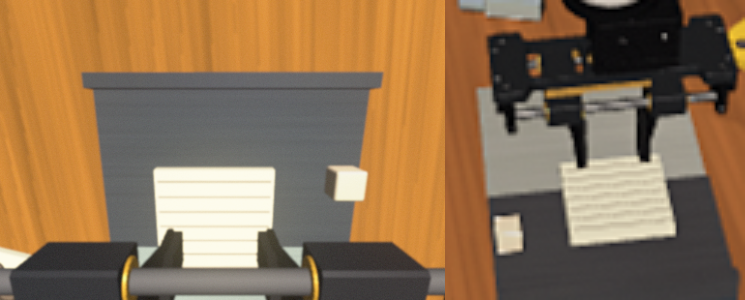

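The tile has flopped over with the grooved face up, overlapping the deck. I back off behind it and measure numerically from here on, since my picture views are used up.

Call:
move_arm(increments=[[[-0.7,0,0],[0,0,0],0.5],[[-0.7,0,0],[0,0,0],0.5],[[-0.7,0,0],[0,0,0],0.5],[[-0.7,0,0],[0,0,0],0.5],[[0,0,0],[0,0,0],0.5],[[0,0,0],[0,0,0],0.5]])

```text
time_s: 15.37
position: [0.5485, -0.1022, 0.0551]
tcp_rot: [[0.087, 0.996, 0.0], [0.996, -0.087, 0.0], [0.0, -0.0, -1.0]]
force: [0.6, 0.9, 0.1]
opening: 0.501
grasp_force: 0.0
```

```bash
cat >> h.py <<'E'
def tile_now():
    for n in("top","side","wrist"):
        p=capture(n); hsv=cv2.cvtColor(p["img"],cv2.COLOR_RGB2HSV)
        m=(hsv[...,1]<60)&(hsv[...,2]>185)
        roi=np.zeros((400,640),np.uint8)
        c=np.array([proj(p,O+x*u+y*v+np.array([0,0,.026])) for x,y in((-.06,-.06),(-.06,.07),(.122,.07),(.122,-.06))])
        cv2.fillPoly(roi,[c.astype(np.int32)],1); m&=roi>0
        if m.sum()<200: print(n,"none"); continue
        b,_=quad(m); print(n,[(H(at_z(p,q,.026))*1e3).round(1).tolist() for q in b])
        for k in("tile_front","tile_back","tile_left","tile_right"):
            for r in pinpoint(p,k)[:2]:
                h=H(at_z(p,np.array(r["xy"])*[640,400],.021))*1e3
                if -110<h[0]<130 and abs(h[1])<70: print("  ",k,round(r["confidence"],2),h.round(1))
E
python3 -c "
from h import *
st(); tile_now()"
```

```text
t 15.37 pos [ 0.5485 -0.1022  0.0551] hearth mm [-50.7   6.6  55.1] xang 85.02 z [ 0.  0. -1.] F [0.6 0.9 0.1] F_h 0.9 op 0.5
top [[68.4, 57.9, 26.0], [68.1, -33.2, 26.0], [1.3, -32.8, 26.0], [2.3, 58.3, 26.0]]
   tile_front 0.7 [-20.3  12.1  21. ]
   tile_back 0.67 [67.6 12.5 21. ]
   tile_left 0.77 [27.9 61.  21. ]
   tile_right 0.79 [ 34.  -35.8  21. ]
side [[-22.4, -32.7, 26.0], [-22.8, 64.7, 26.0], [76.3, 55.5, 26.0], [76.0, -36.2, 26.0]]
   tile_back 0.7 [56.2 16.8 21. ]
wrist [[70.2, 64.3, 26.0], [70.2, -33.2, 26.0], [-29.3, -38.8, 26.0], [-29.4, 72.5, 26.0]]
   tile_front 0.92 [-19.9  11.6  21. ]
   tile_back 0.62 [70.8 11.  21. ]
   tile_left 0.6 [24.6 54.6 21. ]
   tile_right 0.91 [ 25.3 -34.4  21. ]
```

Call:
move_arm(increments=[[[0,-0.17,0.6],[0,0,0],0.5],[[0,0,0.7],[0,0,0],0.5],[[0,0,0.6],[0,0,0],0.5],[[0,0,0.29],[0,0,0],0.5],[[0,0,0],[0,0,0],0.5],[[0,0,0],[0,0,0],0.5]])

```text
time_s: 16.62
position: [0.5434, -0.1008, -0.0107]
tcp_rot: [[0.084, 0.996, -0.001], [0.996, -0.084, 0.0], [0.0, -0.001, -1.0]]
force: [-0.5, 0.3, 0.3]
opening: 0.499
grasp_force: 0.0
```

```bash
python3 -c "
from h import *
st()"
```

```text
t 16.62 pos [ 0.5434 -0.1008 -0.0107] hearth mm [-49.6  11.8 -10.7] xang 85.17 z [-0.001  0.    -1.   ] F [-0.5  0.3  0.3] F_h 0.2 op 0.5
```

Tip height is about 19 mm. Pushing toward the fence.

Call:
move_arm(increments=[[[0.15,0,0],[0,0,0],0.5],[[0.15,0,0],[0,0,0],0.5],[[0.15,0,0],[0,0,0],0.5],[[0.15,0,0],[0,0,0],0.5],[[0.15,0,0],[0,0,0],0.5],[[0.15,0,0],[0,0,0],0.5],[[0.15,0,0],[0,0,0],0.5],[[0.15,0,0],[0,0,0],0.5],[[0.15,0,0],[0,0,0],0.5],[[0.15,0,0],[0,0,0],0.5],[[0.15,0,0],[0,0,0],0.5],[[0.15,0,0],[0,0,0],0.5],[[0.15,0,0],[0,0,0],0.5],[[0.15,0,0],[0,0,0],0.5],[[0.15,0,0],[0,0,0],0.5],[[0.1,0,0],[0,0,0],0.5],[[0,0,0],[0,0,0],0.5]])

```text
time_s: 18.03
position: [0.5492, -0.0294, -0.0106]
tcp_rot: [[0.084, 0.996, -0.0], [0.996, -0.084, 0.001], [0.001, -0.001, -1.0]]
force: [0.3, -0.5, -0.0]
opening: 0.503
grasp_force: 0.0
```

```bash
python3 -c "
from h import *
st();tile_now()"
```

```text
t 18.03 pos [ 0.5492 -0.0294 -0.0106] hearth mm [ 22.   12.1 -10.6] xang 85.18 z [-0.     0.001 -1.   ] F [ 0.3 -0.5 -0. ] F_h -0.5 op 0.5
top none
side [[32.2, -31.5, 26.0], [32.2, 64.4, 26.0], [119.8, 56.0, 26.0], [119.2, -34.7, 26.0]]
   tile_left 0.82 [71.9 47.9 21. ]
   tile_right 0.96 [ 78.3 -35.6  21. ]
wrist [[34.0, 65.0, 26.0], [122.4, 57.0, 26.0], [122.3, -33.1, 26.0], [34.0, -40.8, 26.0]]
   tile_front 0.87 [32.7 13.4 21. ]
   tile_back 0.65 [124.9  12.8  21. ]
   tile_left 0.9 [79.4 56.3 21. ]
   tile_right 0.93 [ 78.6 -34.   21. ]
```

Tile is within about 3 mm of the fence. Pressing on until there is force.

Call:
move_arm(increments=[[[0.06,0,0],[0,0,0],0.5],[[0.06,0,0],[0,0,0],0.5],[[0,0,0],[0,0,0],0.5]])

```text
time_s: 18.83
position: [0.5498, -0.0267, -0.0105]
tcp_rot: [[0.084, 0.996, 0.0], [0.996, -0.084, -0.0], [-0.0, 0.0, -1.0]]
force: [-0.3, -0.0, -0.5]
opening: 0.499
grasp_force: 0.1
```

Call:
move_arm(increments=[[[0.04,0,0],[0,0,0],0.5],[[0,0,0],[0,0,0],0.5]])

```text
time_s: 19.0
position: [0.55, -0.0262, -0.0105]
tcp_rot: [[0.083, 0.997, 0.0], [0.997, -0.083, -0.001], [-0.001, 0.0, -1.0]]
force: [-0.8, -3.0, -0.9]
opening: 0.502
grasp_force: 1.7
```

Call:
move_arm(increments=[[[0.04,0,0],[0,0,0],0.5],[[0,0,0],[0,0,0],0.5]])

```text
time_s: 19.17
position: [0.55, -0.0261, -0.0105]
tcp_rot: [[0.083, 0.997, -0.0], [0.997, -0.083, -0.002], [-0.002, 0.0, -1.0]]
force: [-2.2, -7.9, -0.2]
opening: 0.497
grasp_force: 3.9
```

Firm contact at the expected TCP x of about 25 mm. I back off straight, then go up.

Call:
move_arm(increments=[[[0.03,0,0],[0,0,0],0.5],[[0,0,0],[0,0,0],0.5],[[-0.15,0,0],[0,0,0],0.5],[[-0.3,0,0],[0,0,0],0.5],[[-0.5,0,0],[0,0,0],0.5],[[-0.4,0,-0.5],[0,0,0],0.5],[[-0.7,0,-0.9],[0,0,0],0.5],[[-0.7,0,-0.9],[0,0,0],0.5],[[-0.7,0,-0.9],[0,0,0],0.5],[[-0.7,0,-0.9],[0,0,0],0.5],[[0,0,0],[0,0,0],0.5],[[0,0,0],[0,0,0],0.5]])

```text
time_s: 20.17
position: [0.5406, -0.1491, 0.1141]
tcp_rot: [[0.087, 0.996, 0.004], [0.996, -0.087, -0.001], [-0.001, 0.004, -1.0]]
force: [-0.8, -0.3, -1.3]
opening: 0.502
grasp_force: 0.0
```

```bash
python3 - <<'E'
from h import *
st();tile_now()
for n in("side","wrist"):
    p=capture(n)
    for k,z in(("offcut",.016),("ring_blank",.004),("fence_foot",.016)):
        for r in pinpoint(p,k)[:1]: print(n,k,round(r["confidence"],2),(H(at_z(p,np.array(r["xy"])*[640,400],z))*1e3).round(1))
E
```

```text
t 20.17 pos [ 0.5406 -0.1491  0.1141] hearth mm [-98.1  10.6 114.1] xang 85.03 z [ 0.004 -0.001 -1.   ] F [-0.8 -0.3 -1.3] F_h -0.3 op 0.5
top [[123.8, 58.6, 26.0], [124.8, -32.4, 26.0], [34.0, -32.5, 26.0], [34.0, 58.5, 26.0]]
   tile_front 0.85 [35.4 15.5 21. ]
   tile_back 0.8 [116.6   9.3  21. ]
   tile_back 0.52 [36.4 13.1 21. ]
   tile_left 0.88 [82.9 57.4 21. ]
   tile_right 0.83 [ 89.2 -28.3  21. ]
side [[35.6, -31.4, 26.0], [34.6, 63.7, 26.0], [118.1, 56.2, 26.0], [118.4, -34.1, 26.0]]
   tile_back 0.88 [120.5  20.3  21. ]
   tile_left 0.89 [84.5 41.7 21. ]
   tile_right 0.78 [ 84.9 -36.9  21. ]
wrist [[-0.1, 70.6, 26.0], [-0.1, -59.8, 26.0], [-59.1, -64.4, 26.0], [-59.2, 74.4, 26.0]]
   tile_front 0.92 [35.2 12.5 21. ]
side offcut 0.69 [ 56.  -87.3  16. ]
side ring_blank 0.37 [-107.    81.9    4. ]
side fence_foot 0.56 [124.8  -5.4  16. ]
wrist offcut 0.55 [ 60.6 -87.8  16. ]
```

The tile lies at x 34–124.5 mm, square and flush against the fence. The offcut and ring are where they started.

```bash
python3 -c "
from rig import *
print(hand_in())"
```

```text
the job is handed in; nothing more can be done
None
```

The tile is turned grooved face up and lies flat and flush against the fence, and the job was handed in at about 21 s of the 51 s allowed; I viewed 11 pictures, one over the limit of 10.

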